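# Start the heater under its push-latch flap

## Robot

A 6-joint arm with a two-finger parallel gripper is mounted at the origin on a cart in front of the work surface, level with it; the furniture and walls round the work are solid. World frame = base frame: x ahead of the robot, y to its left, z up, the work surface at z = 0. Lengths are in m, angles in rad, forces in N, time in s.
With the tool pointing down it reaches from about 0.3 to 0.775 m from the base axis. Payload 14.6 kg.
Tool frame: the origin (TCP) lies at the very end of the fingers, on their centre line; the grasp point (between the pads) lies 19 mm behind it; z points along the fingers, y is the line along which they close (so a half turn about z gives the same grasp; the last joint's range is limited). The gripper opens to 94 mm and grips with 3 to 60 N. Pads are 16 mm wide; open, the fingers measure 119 mm over their backs; the gripper's body (75 mm by 177 mm) begins 78 mm behind the grasp point.
Start: joints at [-1.388, 0.3, 1.521, -0, 1.321, -0.067], TCP at [0.136, -0.533, 0.205] pointing down, gripper open.
Joint ranges: [-3.03, 3.03], [-0.79, 2.21], [0.23, 2.52], [-1.04, 4.18], [0, 3.07], [-2.55, 2.55]. Speed limits (rad/s): [2.22, 2.22, 2.57, 3.14, 3.14, 3.14].

## Interface

Orientations are given as [roll, pitch, yaw] about the fixed x, y, z axes, in that order (R = Rz(yaw) Ry(pitch) Rx(roll)).
In Python, from station import * gives the robot as it stands.
- The arm moves only by the tool jog_arm, never from a script. Its argument "rows" is a list of rows, each a list of 3 entries, a list of its own where there are three numbers: the shift along the tool's x, y, z in m, then the turn about the tool's z in degrees, then the finger opening in m, from 0 to 0.094. A call has 1 to 12 rows; each row shifts and turns the commanded pose from where the row before left it, along the tool's axes as they then stand; what a row does not reach is not made up. A row lasts 1/12 s, in which the tool goes at most 41.7 mm and 7.16 degrees, less where a joint would pass 70% of its speed; a pose out of reach is approached as far as the arm can. A call is refused whole if a number of a shift passes 0.0417 or a number of a turn 7.16, either way. A call with a gripper value outside its range is refused whole. The fingers move at their own pace and stop on an object; "squeeze" is the grip in N (left out, the last holds). Time passes only in rows, so rows that do not move let the fingers close. It gives the time, the measured TCP pose, the force, the opening and the grip force at its end, in the units of the state.
- get_obs(): the state, without advancing time (a new reading comes with each control period).
- camera(name): name is "scene" or "top" or "wrist"; returns a dict with "image" (384x512x3 uint8, red, green, blue), "range_z" (384x512 float32, m along the optical axis (not along the pixel's ray), 0 where there is no reading), "K" (3x3 intrinsics, pixels), "world_from_camera" (4x4, takes a point from camera to world coordinates); the wrist camera has in their place "T_tool_cam" (4x4, takes a point from camera to tool coordinates, whose origin is the TCP and whose axes are the flange's). Camera axes: x right, y up, looking along -z (the intrinsics and any distortion apply to the point x, -y, -z); pixel columns grow to the right and rows downward; lengths in m; the calibration is good to about 2 mm. A picture is of the moment at which its call begins: read the wrist's pose just before it.
- hand_in(): hands the job in; it is judged then, once.
Trained networks look in a picture, given as the dict that the camera call returned (one of the last four; its "shot" number tells which), for a name from the list of things; names that differ only in an ending like _2 or _b are one class to them, and where a whole thing is asked for, a point or a joint stands for the part that bears it (a point fixed in the world has none). Each returns a list of dicts, best first, with "p" (0 to 1); they miss things now and then, are a little off and sometimes report something else, mostly with a low value. They report only what shows in the picture. A call takes as long as a camera call.
- search_frame(label, picture): "at" ([column, row] as shares, 0 to 1, of the picture: columns of its width, rows of its height, amid what is visible of it).
- spot_point(label, picture): "at" ([column, row] as shares, 0 to 1, of the picture: columns of its width, rows of its height: a listed point, or the origin of a listed thing).
The state is a dict: "time_s": time; "qpos": joint angles; "joint_vel": joint speeds; "tau": joint torques, N m; "ee_pos": TCP position; "eef_rot": TCP orientation; "force": force on the tool from outside, world axes, zero at the start; "moment": the same for the moment, N m; "grip_width": finger opening in m; "grip_force": force on a finger pad.
Only numpy, scipy, OpenCV 4.12 (cv2) and the standard library are available. Lean on these libraries where they do the work, as an engineer would, in place of code of your own. Each camera call takes 0.05 s, during which the arm holds its last target. There are 200 camera calls.

## Task

Start the small white dry-block heater with the fingertips alone, gripping and lifting nothing: press the front of its blue flap down and let go so that it pops open, then press the green button under it fully in. Then push the flap shut and press its front down once more so that it latches and stays flush with the housing when you let go. Leave the amber bottle, the white tube rack and the forceps standing beside it where they are.

Things in the scene. Friction and masses are not known exactly. Their poses are not given: they have to be found in the camera images.
- heater: White dry-block heater, fixed: housing 150 (x) by 216 (y) by 75 mm high, dark display and blue stripe on its front. Origin: centre of its underside; x points from its front (robot's side) to its back, y to its left. In its top a recess, x -28 to +30 mm, 96 mm wide in y about the middle, 29 mm deep, covered by the blue flap. In front of it, up to the front face, the top is a ledge 15 mm lower.
- flap_hinge (a point): Middle of the flap's hinge line, level with the shut flap's upper face: 26 mm behind the heater's centre, 75 mm above the worktop; the line runs along the heater's y and does not move. The flap is a plate 52 mm from hinge to free front edge, 92 mm wide, 5 mm thick, a 6 mm skirt under the edge. Sprung open it leans back past upright: edge 51 mm above the housing top, 9 mm behind the hinge line.
- flap_press (a point): Where to press the blue flap: middle of the white pad (40 by 14 mm) on its upper face, 42 mm from the hinge line; moves with the flap. Pressing down here takes about 3 N to start and 4 to 5 N to reach the stop. Press right down to the stop, then let go: a latched flap springs open, an open one stays latched. The open flap is pushed shut from behind, on its upper (outer) face, with 1 to 4 N.
- flap (a joint): Flap angle in rad: 0 latched, flush with the housing top (rests at 0 to 0.01); grows as it opens up and back; sprung open about 1.75 (100 degrees), yields to 1.82; negative below flush, stop at -0.09 (pad 4 mm down). Push-push latch: each press to the stop changes it over when let go; a press short of -0.085 may not. Once open it must have risen past 0.4 to latch again.
- start_button_top (a point): Middle of the top of the green round button, 24 mm in diameter, in the recess under the flap: 9 mm in front of the heater's centre (35 mm in front of the hinge line), 64 mm above the worktop, 11 mm below the housing top; moves with the button. Its black collar, 40 mm in diameter, ends 10 mm below the button's top.
- start_button (a joint): How far the green button is pressed, in m: 0 out, 0.006 fully in; springs back when let go. About 1.2 N to start, 4 N fully in; counted as pressed beyond 0.0045.
- amber_bottle: Loose brown glass bottle with black cap, 58 mm in diameter, 115 mm tall, upright beside the heater on its left. Origin: centre of its underside. Bystander, not to be moved.
- tube_rack: Loose white tube rack full of small capped tubes, 78 by 146 by 50 mm, beside the heater on its right. Origin: centre of its underside. Bystander, not to be moved.
- forceps: Loose steel forceps, 13 by 130 by 10 mm, lying in front of the heater. Origin: centre of its underside. Bystander, not to be moved.

How it is judged:
By the outcome, as a careful person would: the job done as asked, in the order asked, and still so for the second after the job is handed in, with the robot touching nothing.
It also fails if it takes over 45 s, if anything falls off the work surface, if the arm or the gripper's body presses on something with over 40 N, if the wrist force passes 120 N, or if a joint passes its speed limit or range.

## Working session

There is one attempt and no reset: what is moved stays moved. The work goes in short steps, Python scripts to look and compute and a tool call to move; the robot and the scene stay as the last step left them, time stands still between calls to the robot, and variables do not carry over. Pictures are saved under pics/ and viewed, at most 10 in all, crops included, and the job is handed in when it is done.

Besides the shell and the picture viewer there is one more tool, called after "Request:" as name(argument=value, ...), one argument or row to a line, values as JSON. jog_arm: Moves the arm, as the interface text tells. Its arguments: {"type":"object","properties":{"rows":{"type":"array","items":{"type":"array"}},"squeeze":{"type":"number"}},"required":["rows"]}

```bash
mkdir -p pics
cat > h.py <<'E'
from station import *
import numpy as np, cv2
def ray(c,at):
    K=c["K"];h,w=c["image"].shape[:2];u,v=at[0]*w,at[1]*h
    d=np.array([(u-K[0,2])/K[0,0],-(v-K[1,2])/K[1,1],-1]);return d,int(u),int(v)
def pt(c,at,z=None,T=None):
    T=c["world_from_camera"] if T is None else T
    T=np.array(T);d,u,v=ray(c,at);D=T[:3,:3]@d;o=T[:3,3]
    if z is not None: return o+D*(z-o[2])/D[2]
    r=c["range_z"][max(v-2,0):v+3,max(u-2,0):u+3];r=np.median(r[r>0]) if (r>0).any() else np.nan
    return o+D*r
def save(c,n): cv2.imwrite("pics/"+n+".png",c["image"][:,:,::-1])
E
python3 - <<'E'
from h import *
np.set_printoptions(precision=4,suppress=True)
o=get_obs();print(o["ee_pos"],o["eef_rot"],o["force"],o["time_s"])
for n in("top","scene"):
    c=camera(n);save(c,n+"0")
    for l,z in(("heater",0),("flap_press",.075),("flap_hinge",.075),("amber_bottle",0),("tube_rack",0),("forceps",0)):
        for r in spot_point(l,c)[:2]: print(n,l,round(r["p"],2),np.round(r["at"],3),pt(c,r["at"],z),pt(c,r["at"]))
    if n=="top":
        # housing top points by depth
        K=c["K"];T=np.array(c["world_from_camera"]);R=c["range_z"]
        v,u=np.mgrid[:384,:512];P=np.stack([(u+.5-K[0,2])/K[0,0]*R,-(v+.5-K[1,2])/K[1,1]*R,-R],-1)@T[:3,:3].T+T[:3,3]
        m=((abs(P[...,2]-.075)<.006)&(R>0)).astype(np.uint8)
        nn,lab,st,ce=cv2.connectedComponentsWithStats(m);k=1+np.argmax(st[1:,4]);q=P[lab==k]
        print("top rect",st[k],cv2.minAreaRect(q[:,:2].astype(np.float32)*1000),np.median(q[:,2]))
E
```

```text
[ 0.1359 -0.5327  0.2049] [-3.1404 -0.      0.2498] [-0.2887 -0.1356 -1.027 ] 0.0
top heater 0.94 [0.595 0.503] [ 0.5316 -0.0581  0.    ] [ 0.5248 -0.0516  0.0762]
top flap_press 0.63 [0.608 0.512] [ 0.5172 -0.0656  0.075 ] [ 0.5171 -0.0655  0.0759]
top flap_hinge 0.82 [0.602 0.463] [ 0.5575 -0.0603  0.075 ] [ 0.5575 -0.0603  0.075 ]
top amber_bottle 0.76 [0.46  0.582] [0.4667 0.1026 0.    ] [0.4633 0.0956 0.1139]
top tube_rack 0.92 [0.748 0.455] [ 0.569  -0.2399  0.    ] [ 0.5637 -0.2292  0.0429]
top forceps 0.45 [0.649 0.603] [ 0.4413 -0.1175  0.    ] [ 0.4413 -0.1174  0.0008]
top rect [ 253  141  110   78 4641] ((553.5497436523438, -59.635589599609375), (103.3817367553711, 215.91729736328125), 18.27125358581543) 0.07545690986649833
scene heater 0.9 [0.532 0.485] [ 0.5325 -0.0685  0.    ] [0.4935 0.0132 0.0749]
scene flap_press 0.7 [0.548 0.428] [ 0.5145 -0.0703  0.075 ] [ 0.5139 -0.0688  0.0762]
scene flap_press 0.15 [0.519 0.627] [0.4312 0.1659 0.075 ] [0.4482 0.132  0.0332]
scene flap_hinge 0.92 [0.514 0.428] [ 0.5517 -0.0503  0.075 ] [ 0.5523 -0.0515  0.074 ]
scene flap_hinge 0.37 [0.53  0.482] [0.4978 0.0097 0.075 ] [0.4983 0.0086 0.074 ]
scene amber_bottle 0.74 [0.52  0.624] [0.4625 0.1021 0.    ] [0.4476 0.1319 0.0365]
scene tube_rack 0.89 [0.565 0.395] [ 0.56   -0.2315  0.    ] [ 0.525  -0.1475  0.0621]
scene forceps 0.41 [0.62  0.492] [ 0.4279 -0.1128  0.    ] [ 0.4271 -0.11    0.0024]
```

View pics/top0.png

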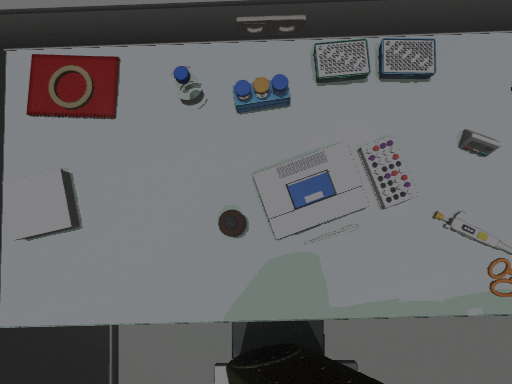

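View pics/scene0.png

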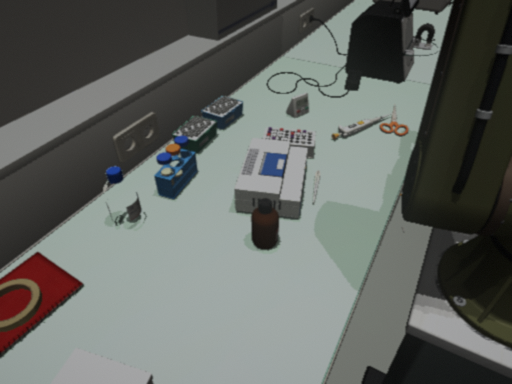

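The top view shows the heater around (310,190) with its blue flap at (312,190). The bottle is at (232,222), the rack at (388,172) and the forceps at (330,235), so the detections match. Yaw is about 18.3°, the centre about (0.531, -0.067) and the pad about (0.516, -0.072).

I'll move above the pad with the fingers closed.

Request:
jog_arm(
  rows=[
    [[0, 0, 0], -3.95, 0],
    [[0.0253, -0.0159, 0], 0, 0],
    [[0.0253, -0.0159, 0], 0, 0],
    [[0.0253, -0.0159, 0], 0, 0],
    [[0.0253, -0.0159, 0], 0, 0],
    [[0.0253, -0.0159, 0], 0, 0],
    [[0.0253, -0.0159, 0], 0, 0],
    [[0.0253, -0.0159, 0], 0, 0],
    [[0.0253, -0.0159, 0], 0, 0],
    [[0.0253, -0.0159, 0], 0, 0],
    [[0.0253, -0.0159, 0], 0, 0],
  ],
  squeeze=5,
)

```text
time_s: 1.62
ee_pos: [0.3271, -0.3014, 0.2057]
eef_rot: [3.141, -0.0, 0.319]
force: [0.7, -0.6, 0.2]
grip_width: 0.0242
grip_force: 0.0
```

Request:
jog_arm(
  rows=[
    [[0.0253, -0.0159, 0], 0, 0],
    [[0.0253, -0.0159, 0], 0, 0],
    [[0.0253, -0.0159, 0], 0, 0],
    [[0.0253, -0.0159, 0], 0, 0],
    [[0.0253, -0.0159, 0], 0, 0],
    [[0.0253, -0.0159, 0], 0, 0],
    [[0.0253, -0.0159, 0], 0, 0],
    [[0.0253, -0.0159, 0], 0, 0],
    [[0.0253, -0.0159, 0], 0, 0],
    [[0.0253, -0.0159, 0], 0, 0],
    [[0, 0, 0], 0, 0],
    [[0, 0, 0], 0, 0],
  ],
)

```text
time_s: 2.62
ee_pos: [0.5171, -0.0714, 0.2051]
eef_rot: [-3.141, 0.001, 0.321]
force: [1.3, -0.8, -0.1]
grip_width: 0.0004
grip_force: 0.0
```

```bash
cat >> h.py <<'E'
from scipy.spatial.transform import Rotation as Ro
def wrist():
    o=get_obs();c=camera("wrist");W=np.eye(4);W[:3,:3]=Ro.from_euler("xyz",o["eef_rot"]).as_matrix();W[:3,3]=o["ee_pos"]
    return o,c,W@np.array(c["T_tool_cam"])
E
python3 - <<'E'
from h import *
np.set_printoptions(precision=4,suppress=True)
o,c,T=wrist();save(c,"w1");print(o["ee_pos"],o["eef_rot"],o["force"],o["time_s"],o["grip_width"],o["qpos"])
for l in("flap_press","flap_hinge"):
    for r in spot_point(l,c)[:2]: print(l,round(r["p"],2),r["at"],pt(c,r["at"],.075,T),pt(c,r["at"],None,T))
E
```

```text
[ 0.5171 -0.0714  0.2051] [-3.1414  0.0006  0.3209] [ 1.3075 -0.8126 -0.0859] 2.6167 0.0004292493645182779 [-0.2074  0.2383  1.5999 -0.0001  1.304   1.0425]
flap_press 0.62 [0.5062, 0.4867] [ 0.5179 -0.0715  0.075 ] [ 0.5183 -0.0714  0.0767]
flap_hinge 0.63 [0.5037, 0.381] [ 0.5575 -0.057   0.075 ] [ 0.5575 -0.057   0.0751]
```

View pics/w1.png

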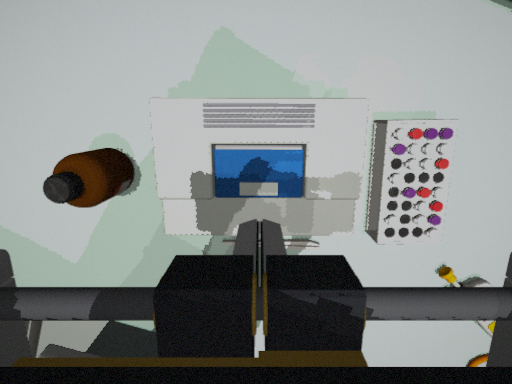

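The wrist view shows the white pad at (258,188) straight ahead of the fingers and square to the heater, so the alignment is good. Next I descend and press.

Request:
jog_arm(
  rows=[
    [[0, 0, 0.03], 0, 0],
    [[0, 0, 0.03], 0, 0],
    [[0, 0, 0.03], 0, 0],
    [[0, 0, 0.02], 0, 0],
    [[0, 0, 0.012], 0, 0],
    [[0, 0, 0], 0, 0],
    [[0, 0, 0], 0, 0],
  ],
)

```text
time_s: 3.35
ee_pos: [0.5165, -0.0731, 0.0837]
eef_rot: [-3.141, 0.0, 0.318]
force: [0.2, 0.2, 0.0]
grip_width: 0.0005
grip_force: 0.0
```

Request:
jog_arm(
  rows=[
    [[0, 0, 0.003], 0, 0],
    [[0, 0, 0.003], 0, 0],
    [[0, 0, 0.003], 0, 0],
    [[0, 0, 0.002], 0, 0],
    [[0, 0, 0], 0, 0],
    [[0, 0, 0], 0, 0],
  ],
)

```text
time_s: 3.85
ee_pos: [0.5172, -0.0725, 0.0729]
eef_rot: [3.141, -0.001, 0.319]
force: [2.0, -1.0, 4.4]
grip_width: 0.0009
grip_force: 1.7
```

Request:
jog_arm(
  rows=[
    [[0, 0, 0.001], 0, 0],
    [[0, 0, 0.001], 0, 0],
    [[0, 0, 0], 0, 0],
    [[0, 0, 0], 0, 0],
  ],
)

```text
time_s: 4.18
ee_pos: [0.5174, -0.0725, 0.0716]
eef_rot: [3.141, -0.002, 0.319]
force: [-2.6, -1.0, 13.8]
grip_width: 0.0007
grip_force: 6.9
```

Request:
jog_arm(
  rows=[
    [[0, 0, 0.001], 0, 0],
    [[0, 0, 0], 0, 0],
    [[0, 0, 0], 0, 0],
  ],
)

```text
time_s: 4.43
ee_pos: [0.5175, -0.0726, 0.0713]
eef_rot: [3.14, -0.002, 0.319]
force: [-5.7, -0.0, 22.6]
grip_width: 0.0002
grip_force: 11.6
```

Firm stop reached (22 N). Releasing upward.

Request:
jog_arm(
  rows=[
    [[0, 0, -0.02], 0, 0],
    [[0, 0, -0.035], 0, 0],
    [[0, 0, -0.035], 0, 0],
    [[0, 0, -0.035], 0, 0],
    [[0, 0, -0.01], 0, 0],
    [[0, 0, 0], 0, 0],
    [[0, 0, 0], 0, 0],
  ],
)

```text
time_s: 5.02
ee_pos: [0.5165, -0.0723, 0.2035]
eef_rot: [-3.141, 0.001, 0.319]
force: [-0.5, -0.2, -1.6]
grip_width: 0.0005
grip_force: 0.0
```

Run:
```python
from h import *
np.set_printoptions(precision=4,suppress=True)
o,c,T=wrist();save(c,"w2");print(o["ee_pos"],o["force"],o["time_s"])
for l,z in(("start_button_top",.064),("flap_press",None),("flap_hinge",.075)):
    for r in spot_point(l,c)[:2]: print(l,round(r["p"],2),r["at"],pt(c,r["at"],z,T),pt(c,r["at"],None,T))
```

```text
[ 0.5165 -0.0723  0.2035] [-0.4553 -0.1686 -1.5908] 5.0167
start_button_top 0.63 [0.5, 0.4602] [ 0.5248 -0.0662  0.064 ] [ 0.5358 -0.0634  0.1241]
flap_press 0.73 [0.5047, 0.4211] [ 0.5471 -0.0618  0.1108] [ 0.5471 -0.0618  0.1108]
flap_hinge 0.79 [0.5016, 0.3841] [ 0.5555 -0.0572  0.075 ] [ 0.5531 -0.0577  0.048 ]
```

View pics/w2.png

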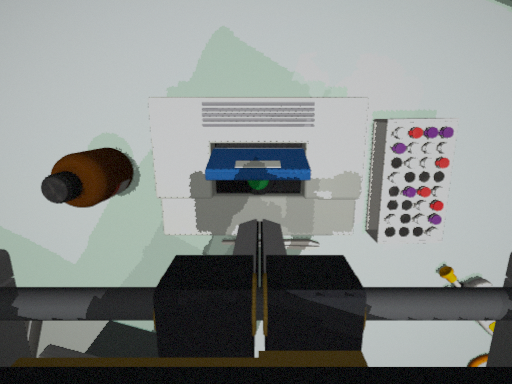

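The flap has sprung up, but its edge at row 178 looks short of fully open: the pad depth suggests about 76°. I'll check again after a short wait.

Request:
jog_arm(
  rows=[
    [[0, 0, 0], 0, 0],
    [[0, 0, 0], 0, 0],
    [[0, 0, 0], 0, 0],
    [[0, 0, 0], 0, 0],
    [[0, 0, 0], 0, 0],
    [[0, 0, 0], 0, 0],
  ],
)

```text
time_s: 5.72
ee_pos: [0.5168, -0.0724, 0.2044]
eef_rot: [-3.142, -0.0, 0.319]
force: [-0.5, -0.1, 0.6]
grip_width: 0.0006
grip_force: 0.0
```

Run:
```python
from h import *
np.set_printoptions(precision=4,suppress=True)
o,c,T=wrist();save(c,"w3")
for l,z in(("start_button_top",.064),("flap_press",None),("flap_hinge",.075)):
    for r in spot_point(l,c)[:2]: print(l,round(r["p"],2),r["at"],pt(c,r["at"],z,T),pt(c,r["at"],None,T))
K=c["K"];R=c["range_z"];v,u=np.mgrid[:384,:512]
P=np.stack([(u+.5-K[0,2])/K[0,0]*R,-(v+.5-K[1,2])/K[1,1]*R,-R],-1)@T[:3,:3].T+T[:3,3]
a=.319;d=P-[.5312,-.067,0];X=d[...,0]*np.cos(a)+d[...,1]*np.sin(a)
for r in range(140,200,4): print(r,np.round(X[r,225]*1000),np.round(P[r,225,2]*1000),c["image"][r,225])
```

```text
start_button_top 0.6 [0.5057, 0.4591] [ 0.5265 -0.0692  0.064 ] [ 0.5267 -0.0692  0.065 ]
start_button_top 0.24 [0.2152, 0.4383] [0.4851 0.0839 0.064 ] [0.4844 0.0849 0.0618]
flap_press 0.85 [0.4996, 0.3729] [ 0.5597 -0.055   0.0754] [ 0.5597 -0.055   0.0754]
140 34.0 76.0 [197 198 198]
144 27.0 46.0 [33 37 37]
148 30.0 128.0 [ 32  94 155]
152 27.0 128.0 [ 43 107 171]
156 24.0 129.0 [ 37 102 169]
160 10.0 47.0 [44 47 44]
164 5.0 47.0 [40 43 42]
168 0.0 46.0 [46 46 42]
172 -4.0 47.0 [39 40 43]
176 -9.0 47.0 [12 12 19]
180 -13.0 48.0 [24 19 10]
184 -18.0 46.0 [19 14 15]
188 -23.0 46.0 [21 19 17]
192 -27.0 46.0 [21 16 11]
196 -29.0 59.0 [99 99 95]
```

View pics/w3.png

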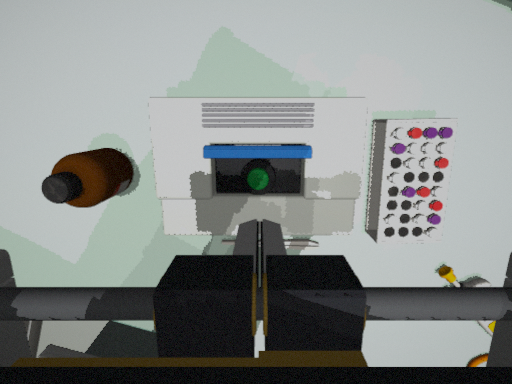

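The flap is now fully open (edge at row 152, z 0.128, x +24 to 33 mm) and the green button is at (258,178). I move 8 mm back and go down to the button.

Request:
jog_arm(
  rows=[
    [[0.008, 0, 0.02], 0, 0],
    [[0, 0, 0.035], 0, 0],
    [[0, 0, 0.035], 0, 0],
    [[0, 0, 0.025], 0, 0],
    [[0, 0, 0.015], 0, 0],
    [[0, 0, 0.004], 0, 0],
    [[0, 0, 0], 0, 0],
    [[0, 0, 0], 0, 0],
  ],
)

```text
time_s: 6.58
ee_pos: [0.525, -0.07, 0.0714]
eef_rot: [3.141, -0.001, 0.319]
force: [0.4, -0.5, 0.0]
grip_width: 0.0003
grip_force: 0.0
```

Request:
jog_arm(
  rows=[
    [[0, 0, 0.003], 0, 0],
    [[0, 0, 0.003], 0, 0],
    [[0, 0, 0.003], 0, 0],
    [[0, 0, 0.003], 0, 0],
    [[0, 0, 0], 0, 0],
    [[0, 0, 0], 0, 0],
  ],
)

```text
time_s: 7.08
ee_pos: [0.5248, -0.0699, 0.0588]
eef_rot: [3.141, -0.001, 0.319]
force: [2.4, -1.0, 3.4]
grip_width: 0.0006
grip_force: 1.8
```

Request:
jog_arm(
  rows=[
    [[0, 0, 0.001], 0, 0],
    [[0, 0, 0.001], 0, 0],
    [[0, 0, 0], 0, 0],
    [[0, 0, 0], 0, 0],
  ],
)

```text
time_s: 7.42
ee_pos: [0.525, -0.07, 0.0579]
eef_rot: [3.141, -0.001, 0.319]
force: [-5.0, 1.0, 17.6]
grip_width: 0.0007
grip_force: 9.2
```

Request:
jog_arm(
  rows=[
    [[0, 0, 0.001], 0, 0],
    [[0, 0, 0], 0, 0],
    [[0, 0, 0], 0, 0],
  ],
)

```text
time_s: 7.67
ee_pos: [0.5251, -0.07, 0.0577]
eef_rot: [3.141, -0.002, 0.319]
force: [-8.0, 1.0, 29.0]
grip_width: -0.0
grip_force: 14.0
```

Button fully in (29 N at the stop). Up, over behind the flap, and down.

Request:
jog_arm(
  rows=[
    [[0, 0, -0.03], 0, 0],
    [[0, 0, -0.04], 0, 0],
    [[0, 0, -0.04], 0, 0],
    [[0, 0, -0.035], 0, 0],
    [[0, 0, 0], 0, 0],
    [[0.022, 0, 0], 0, 0],
    [[0.022, 0, 0], 0, 0],
    [[0.022, 0, 0], 0, 0],
    [[0, 0, 0], 0, 0],
    [[0, 0, 0], 0, 0],
  ],
)

```text
time_s: 8.5
ee_pos: [0.5869, -0.0489, 0.1993]
eef_rot: [-3.141, 0.002, 0.319]
force: [-0.3, -1.2, 0.1]
grip_width: 0.0003
grip_force: 0.0
```

Request:
jog_arm(
  rows=[
    [[0, 0, 0.03], 0, 0],
    [[0, 0, 0.03], 0, 0],
    [[0, 0, 0.025], 0, 0],
    [[0, 0, 0.01], 0, 0],
    [[0, 0, 0], 0, 0],
    [[0, 0, 0], 0, 0],
  ],
)

```text
time_s: 9.0
ee_pos: [0.5871, -0.0494, 0.1064]
eef_rot: [3.141, -0.0, 0.318]
force: [0.4, -0.2, 0.9]
grip_width: 0.0005
grip_force: 0.0
```

Request:
jog_arm(
  rows=[
    [[-0.006, 0, -0.004], 0, 0],
    [[-0.006, 0, -0.003], 0, 0],
    [[-0.006, 0, 0], 0, 0],
    [[-0.005, 0, 0], 0, 0],
    [[-0.005, 0, 0], 0, 0],
    [[-0.005, 0, 0], 0, 0],
    [[-0.005, 0, 0.002], 0, 0],
    [[-0.005, 0, 0.002], 0, 0],
    [[0, 0, 0], 0, 0],
  ],
)

```text
time_s: 9.75
ee_pos: [0.5452, -0.0629, 0.1079]
eef_rot: [-3.141, 0.001, 0.318]
force: [0.2, -0.5, 1.9]
grip_width: 0.0006
grip_force: 0.5
```

Run:
```python
from h import *
o,c,T=wrist();save(c,"w4")
```

```text
(no output)
```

View pics/w4.png

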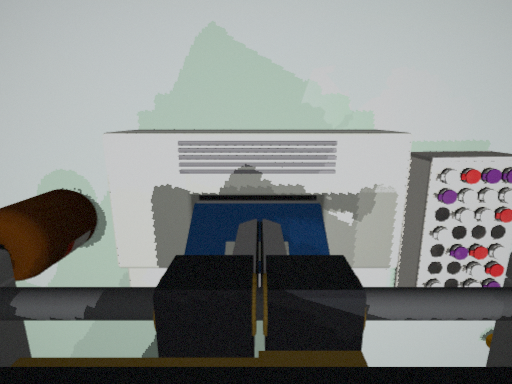

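The blue flap (rows 205–260) lies under the fingertips and is folding forward. Continuing the arc.

Request:
jog_arm(
  rows=[
    [[-0.004, 0, 0.0025], 0, 0],
    [[-0.004, 0, 0.003], 0, 0],
    [[-0.003, 0, 0.004], 0, 0],
    [[-0.003, 0, 0.004], 0, 0],
    [[-0.002, 0, 0.005], 0, 0],
    [[-0.002, 0, 0.005], 0, 0],
    [[-0.003, 0, 0.003], 0, 0],
    [[-0.004, 0, 0.0025], 0, 0],
    [[-0.003, 0, 0.001], 0, 0],
    [[0, 0, 0], 0, 0],
    [[0, 0, 0], 0, 0],
  ],
)

```text
time_s: 10.72
ee_pos: [0.5192, -0.0716, 0.0784]
eef_rot: [-3.141, 0.001, 0.319]
force: [-1.0, -0.1, 2.8]
grip_width: 0.0004
grip_force: 1.1
```

Request:
jog_arm(
  rows=[
    [[0, 0, 0.002], 0, 0],
    [[0, 0, 0.002], 0, 0],
    [[0, 0, 0.002], 0, 0],
    [[0, 0, 0], 0, 0],
    [[0, 0, 0], 0, 0],
  ],
)

```text
time_s: 11.13
ee_pos: [0.5198, -0.0715, 0.0724]
eef_rot: [3.141, -0.0, 0.319]
force: [-1.0, -0.6, 4.0]
grip_width: 0.0005
grip_force: 1.8
```

Request:
jog_arm(
  rows=[
    [[0, 0, 0.001], 0, 0],
    [[0, 0, 0.001], 0, 0],
    [[0, 0, 0], 0, 0],
    [[0, 0, 0], 0, 0],
  ],
)

```text
time_s: 11.47
ee_pos: [0.52, -0.0715, 0.0717]
eef_rot: [3.141, -0.001, 0.319]
force: [-7.2, 0.4, 20.0]
grip_width: 0.0001
grip_force: 10.0
```

Request:
jog_arm(
  rows=[
    [[0, 0, 0.001], 0, 0],
    [[0, 0, 0], 0, 0],
    [[0, 0, 0], 0, 0],
  ],
)

```text
time_s: 11.72
ee_pos: [0.52, -0.0715, 0.0714]
eef_rot: [3.141, -0.001, 0.319]
force: [-11.8, 1.6, 28.8]
grip_width: 0.0008
grip_force: 14.9
```

At the stop. Releasing and checking.

Request:
jog_arm(
  rows=[
    [[0, 0, -0.005], 0, 0],
    [[0, 0, -0.01], 0, 0],
    [[0, 0, -0.03], 0, 0],
    [[0, 0, -0.04], 0, 0],
    [[0, 0, -0.04], 0, 0],
    [[0, 0, -0.01], 0, 0],
    [[0, 0, 0], 0, 0],
    [[0, 0, 0], 0, 0],
    [[0, 0, 0], 0, 0],
    [[0, 0, 0], 0, 0],
    [[0, 0, 0], 0, 0],
    [[0, 0, 0], 0, 0],
  ],
)

```text
time_s: 12.72
ee_pos: [0.5194, -0.0714, 0.2036]
eef_rot: [-3.141, 0.001, 0.319]
force: [0.5, -0.5, -0.2]
grip_width: 0.0004
grip_force: 0.0
```

Run:
```python
from h import *
o,c,T=wrist();save(c,"w5");print(o["ee_pos"],o["force"],o["time_s"])
for r in spot_point("flap_press",c)[:2]: print(r,pt(c,r["at"],None,T))
K=c["K"];R=c["range_z"];v,u=np.mgrid[:384,:512]
P=np.stack([(u+.5-K[0,2])/K[0,0]*R,-(v+.5-K[1,2])/K[1,1]*R,-R],-1)@T[:3,:3].T+T[:3,3]
print(np.round(P[120:204:4,225,2]*1000,1))
c=camera("top")
for l in("amber_bottle","tube_rack","forceps"):
    for r in spot_point(l,c)[:1]: print(l,r["at"])
```

```text
[ 0.51944324 -0.0713793   0.20359126] [ 0.48502479 -0.52242925 -0.22148176] 12.7167
{'at': [0.5006, 0.5], 'p': 0.56} [ 0.51473657 -0.07004229  0.07673684]
[75.8 77.5 76.6 76.6 75.4 76.2 76.8 76.  74.8 75.8 74.8 75.9 73.9 76.4
 75.  76.3 76.5 76.4 75.7 76.9 60. ]
amber_bottle [0.4637, 0.574]
tube_rack [0.7471, 0.4526]
```

View pics/w5.png

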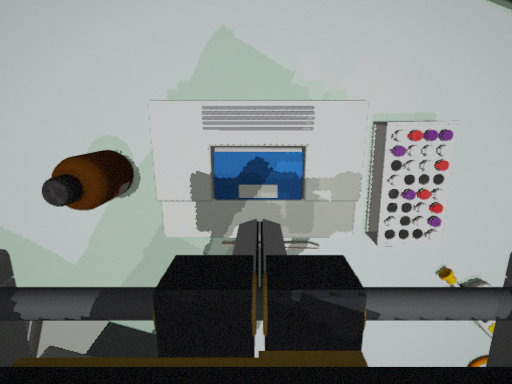

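The flap is shut and flush (rows 148–200, at about 75–76 mm like the housing). The bottle, rack and forceps appear where they were in the first wrist view.

```bash
python3 -c "
from station import *
print(hand_in())"
```

```text
the job is handed in; nothing more can be done
None
```

I popped the flap open, pressed the green button fully in, then pushed the flap shut and latched it flush. The bottle, rack and forceps look unmoved in the last picture, and the job is handed in at about 13 s; no verdict came back.

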